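Clear the tea things, chock the samovar, set the tea things back

ROBOT

A 6-joint arm with a two-finger parallel gripper is mounted at the origin on the work surface. World frame = base frame: x ahead of the robot, y to its left, z up, the work surface at z = 0. Lengths are in m, angles in rad, forces in N, time in s.
With the tool pointing down it reaches from about 0.325 to 0.925 m from the base axis. Payload 3.1 kg.
Tool frame: the origin (TCP) lies between the finger pads; the fingertips stand env.nose_length ahead of it and the grasp point (between the pads) lies 5 mm behind it (env.nose_length is the distance from the TCP to the fingertips, in m); z points along the fingers, y is the line along which they close (so a half turn about z gives the same grasp; the last joint's range is limited). The gripper opens to 85 mm and grips with 20 to 120 N. Pads are 22 mm wide; open, the fingers measure 114 mm over their backs; the gripper's body (76 mm by 85 mm) begins 54 mm behind the grasp point. The pads swing forward as they close: fully open they stand 13 mm farther back than shut.
Start: joints at [1.072, 0.217, 1.613, -0, 1.311, -0.112], TCP at [0.236, 0.579, 0.245] pointing down, gripper open.
Joint ranges: [-2.75, 2.75], [-0.78, 2.1], [0.31, 2.55], [-1.13, 4.27], [0.13, 2.63], [-2.58, 2.58]. Speed limits (rad/s): [2.79, 2.79, 3.14, 3.14, 3.14, 3.14].

INTERFACE

Orientations are given as a rotation vector (axis times angle).
In Python, from bench import env, get_image, camera_info, hand_in gives the robot as it stands.
- The arm moves only by the tool pendant, called after ">>>" in YAML: its name, and indented under it one key for each argument. Schema: {"type":"object","properties":{"deltas":{"type":"array","items":{"type":"object","properties":{"tx":{"type":"number"},"ty":{"type":"number"},"tz":{"type":"number"},"drx":{"type":"number"},"dry":{"type":"number"},"drz":{"type":"number"},"finger_gap":{"type":"number"}},"additionalProperties":false,"required":["finger_gap"]},"minItems":1,"maxItems":10},"grip_n":{"type":"number"},"only":{"type":"string"},"quiet":{"type":"boolean"},"lines":{"type":"string"}},"required":["deltas"],"additionalProperties":false}. deltas is a list of rows, 1 to 10 of them, each an object with the fields tx, ty, tz (the shift in parts of the range, where 1.0 means 0.5 m), drx, dry, drz (a rotation vector in a scale on which 1.0 is pi rad), finger_gap (the finger opening in m); a field left out counts as zero (the opening has to be given); each row is the pose to reach, as a shift and turn from the pose commanded when the call began, along the tool's axes at that moment; what a row does not reach only later rows make up. A row lasts 1/10 s, in which the tool goes at most 0.05 m and 0.15 rad, less where a joint would pass 70% of its speed; a pose out of reach is approached as far as the arm can. The fingers move at their own pace and stop on an object; grip_n is the grip in N (left out, the last holds). Time passes only in rows, so rows that do not move let the fingers close. The tool returns the time, the measured TCP pose, the force, the opening and the grip force at its end. only (a regular expression) keeps the lines of the reply that match it, lines (a string "A,B") keeps lines A to B, and quiet returns only ok. No shift or turn number may pass 1 either way. Input that does not fit is refused with a message, and nothing moves.
- env.read_state(): the state, without advancing time (a new reading comes with each control period).
- get_image(name): name is "scene" or "top"; returns (picture, depth): 420x560x3 uint8, blue, green, red; 420x560 float32, m along the optical axis (not along the pixel's ray), 0 where there is no reading.
- camera_info(name): a dict with "fx", "fy", "cx", "cy" (pixels), "k1" (the pictures are not rectified: a ray, as slopes to the right and down, at radius r is drawn at 1 + k1 r^2 times it, then the intrinsics apply), "T" (4x4, takes a point from camera to world coordinates). Camera axes: x right, y down, z forward; pixel columns grow to the right and rows downward; lengths in m; the calibration is good to about 2 mm. A picture is of the moment at which its call begins. camera_info takes no time and is no camera call.
- hand_in(): hands the job in; it is judged then, once.
The state is a dict: "clock": time; "q": joint angles; "dq": joint speeds; "effort": joint torques, N m; "tool_pos": TCP position; "tool_rot": TCP orientation; "ft_force": force on the tool from outside, world axes, zero at the start; "wrist_torque": the same for the moment, N m; "gripper_width": finger opening in m; "grasp_force": force on a finger pad.
Only numpy, scipy, OpenCV 4.12 (cv2) and the standard library are available. Lean on these libraries where they do the work, as an engineer would, in place of code of your own. Each camera call takes 0.05 s, during which the arm holds its last target. There are 200 camera calls.

TASK

The samovar's wooden spacer block stands at the back of the serving board, behind the mug, the tumbler and the jam jar. First stand all three of them in the empty side tray, leaving the spacer where it is until they are there; then fetch the spacer and push it upright all the way down into the gap between the samovar's plinth and the stop rail, centred on the rail. Only after that put each of the three back upright in the middle of the saucer or coaster it came from: mug on the large saucer, tumbler on the small saucer, jar on the square coaster; do not tip any of them over.

Things in the scene. Friction and masses are not known exactly. Their poses are not given: they have to be found in the camera images.
- mug: White ceramic mug with a handle, 62 mm across, 72 mm high, straight-sided, open top, about 0.22 kg. Origin at the centre of its underside, z up. The handle sticks out to 57 mm from the axis along the mug's own -x and spans 19 to 62 mm above the underside; at the start it points roughly towards the robot. Grip it across its own y axis.
- tumbler: White ceramic tumbler without handle, 56 mm across, 90 mm high, straight-sided, open top, about 0.2 kg. Origin at the centre of its underside, z up.
- jam_jar: Closed amber glass jar with steel screw cap and paper label, 54 mm across, 92 mm high, about 0.28 kg. Origin at the centre of its underside, z up.
- spacer: Oak spacer block, 26 mm thick (own x), 90 mm long (own y), 72 mm tall, about 0.12 kg, standing about 60 mm behind the row of three. Its foot is rounded across the thickness, with a 19 mm wide flat. Origin at the centre of its underside, z up. Grip it across the thickness, at mid-length, by the upper half: the lower 34 mm goes into the gap.
- saucer_large: Large round white saucer, 92 mm across, fixed on the pale wooden serving board (top 12 mm above the table). The mug stands on it at the start. Origin at the centre of its underside; a thing on it has its underside 7 mm above the origin. The three rests (saucers, coaster) form a row, 108 mm between centres, in any order.
- saucer_small: Small round white saucer, 76 mm across, fixed on the serving board. The tumbler stands on it at the start. Origin at the centre of its underside; a thing standing on it has its underside 7 mm above the origin.
- coaster: Square cork coaster, 76 x 76 mm, fixed on the serving board. The jam jar stands on it at the start. Origin at the centre of its underside; a thing standing on it has its underside 7 mm above the origin. At the start its own y axis lies along the row.
- side_tray: Empty wooden tray, fixed, to the left or right of the serving board: 320 mm long (own x), 150 mm wide (own y), rim 6 mm thick and 16 mm high, floor 6 mm thick. Origin at the centre of its underside. Three things stand well in a line along its x axis, 80 mm apart, with the mug at the -x end, its handle pointing to -x.
- samovar_stand: Red samovar, 345 mm tall, on a dark plinth with a stop rail on its -x side; all fixed, on the other side from the tray. Origin: middle of the gap between rail and plinth, on its floor, at table height. Gap 30 mm wide (own x), open-ended, along own y; rail (130 long, 24 thick) and plinth (170 wide) are 34 high. At +x: tap from 110 mm off, 100 to 150 mm up; body from 160 mm.
Not all that is in view belongs to the job. Of the things like the spacer, leave any that is pink; of the rest the larger one is meant.

How it is judged:
On the way, in this order (a step that is already met when the one before it is completed fails the run):
1. mug, tumbler and jar all stand upright, let go, in the side tray, the spacer still within 25 mm of its starting place (x of mug in the frame of side_tray between -0.15 and 0.15 m and y of mug in the frame of side_tray between -0.065 and 0.065 m and z of each of mug, tumbler, jam_jar in the frame of side_tray below 0.012 m and angle between each of mug, tumbler, jam_jar's own z axis and vertical below 0.15 rad and contact force between each of mug, tumbler, jam_jar and the fingers below 0.05 N and x of tumbler in the frame of side_tray between -0.15 and 0.15 m and y of tumbler in the frame of side_tray between -0.065 and 0.065 m and x of jam_jar in the frame of side_tray between -0.15 and 0.15 m and y of jam_jar in the frame of side_tray between -0.065 and 0.065 m and distance of spacer from where it was at the start of the episode below 0.025 m), for 0.2 s.
2. the spacer is pushed home in the gap while the three still stand in the side tray (z of spacer in the frame of samovar_stand below 0.004 m and x of spacer in the frame of samovar_stand between -0.006 and 0.006 m and y of spacer in the frame of samovar_stand between -0.015 and 0.015 m and angle between each of spacer, mug, tumbler, jam_jar's own z axis and vertical below 0.15 rad and linear speed of spacer below 0.02 m/s and x of mug in the frame of side_tray between -0.15 and 0.15 m and y of mug in the frame of side_tray between -0.065 and 0.065 m and z of each of mug, tumbler, jam_jar in the frame of side_tray below 0.012 m and contact force between each of mug, tumbler, jam_jar and the fingers below 0.05 N and x of tumbler in the frame of side_tray between -0.15 and 0.15 m and y of tumbler in the frame of side_tray between -0.065 and 0.065 m and x of jam_jar in the frame of side_tray between -0.15 and 0.15 m and y of jam_jar in the frame of side_tray between -0.065 and 0.065 m), for 0.2 s.
At the end, for the whole second after the job is handed in: Mug on the large saucer, tumbler on the small saucer, jar on the square coaster, each upright (within 0.1 rad), at rest and within 13 mm of the middle; the spacer upright in the gap, its underside within 4 mm of the table and its middle within 15 mm of the gap's middle along the rail, at rest (horizontal distance between mug and saucer_large below 0.013 m and z of mug in the frame of saucer_large between 0.003 and 0.011 m and angle between each of mug, tumbler, jam_jar's own z axis and vertical below 0.1 rad and linear speed of each of mug, tumbler, jam_jar, spacer below 0.02 m/s and horizontal distance between tumbler and saucer_small below 0.013 m and z of tumbler in the frame of saucer_small between 0.003 and 0.011 m and horizontal distance between jam_jar and coaster below 0.013 m and z of jam_jar in the frame of coaster between 0.003 and 0.011 m and z of spacer in the frame of samovar_stand below 0.004 m and x of spacer in the frame of samovar_stand between -0.006 and 0.006 m and y of spacer in the frame of samovar_stand between -0.015 and 0.015 m and angle between spacer's own z axis and vertical below 0.15 rad); the robot touches nothing.
It fails at once if the mug is tipped over (angle between mug's own z axis and vertical above 0.6 rad).
It fails at once if the tumbler is tipped over (angle between tumbler's own z axis and vertical above 0.6 rad).
It fails at once if the jam jar is tipped over (angle between jam_jar's own z axis and vertical above 0.6 rad).
It also fails if it takes over 134 s, if anything falls off the work surface, if the arm or the gripper's body presses on something with over 40 N, if the wrist force passes 120 N, or if a joint passes its speed limit or range.

## Working session

There is one attempt and no reset: what is moved stays moved. The work goes in short steps, Python scripts to look and compute and a tool call to move; the robot and the scene stay as the last step left them, time stands still between calls to the robot, and variables do not carry over. Pictures are saved under pics/ and viewed, at most 14 in all, crops included, and the job is handed in when it is done.

```bash
ls; mkdir -p pics; cat > h.py <<'E'
import numpy as np, cv2
from bench import env,get_image,camera_info,hand_in
from scipy.spatial.transform import Rotation as R
def ray(name,u,v):
    c=camera_info(name); x=(u-c['cx'])/c['fx']; y=(v-c['cy'])/c['fy']
    a,b=x,y
    for _ in range(20):
        s=1+c['k1']*(a*a+b*b); a,b=x/s,y/s
    return np.array([a,b,np.ones_like(a)]),np.array(c['T'])
def at_z(name,u,v,z):
    d,T=ray(name,float(u),float(v)); w=T[:3,:3]@d; o=T[:3,3]; return o+w*(z-o[2])/w[2]
def cloud(name,D):
    v,u=np.mgrid[:D.shape[0],:D.shape[1]].astype(float)
    d,T=ray(name,u,v); P=d*D; W=np.einsum('ij,jhw->hwi',T[:3,:3],P)+T[:3,3]; W[D==0]=np.nan; return W
E
python3 - <<'E'
from h import *
for n in ("scene","top"):
    p,d=get_image(n); cv2.imwrite(f"pics/{n}0.png",p); np.save(n+"0.npy",d)
    c=camera_info(n); print(n,np.round(c['T'],3).tolist(),c['fx'],c['k1'])
s=env.read_state(); print(s, env.nose_length)
E
```

```text
pics
scene [[0.165, 0.681, -0.713, 1.236], [0.986, -0.104, 0.129, -0.106], [0.014, -0.724, -0.689, 0.706], [0.0, 0.0, 0.0, 1.0]] 398.791367519054 -0.06452715363849211
top [[0.014, -0.988, 0.155, 0.437], [-1.0, -0.014, -0.004, 0.017], [0.006, -0.155, -0.988, 0.836], [0.0, 0.0, 0.0, 1.0]] 384.5211415870243 -0.049277097830157726
{'clock': 0.1, 'q': array([ 1.07179235e+00,  2.17708824e-01,  1.61479157e+00, -9.29921048e-06,
        1.31128795e+00, -1.12172746e-01]), 'dq': array([-0.00019691, -0.00192386, -0.00560734,  0.00041816,  0.00137896,
        0.0003529 ]), 'effort': array([-9.77515119e-04, -3.98068714e+01, -3.04970849e+01, -1.48374065e-04,
        4.15612871e-03,  3.22244682e-05]), 'tool_pos': array([0.23541012, 0.5782067 , 0.24407078]), 'tool_rot': array([-0.60372226, -3.08237193,  0.00329275]), 'ft_force': array([ 0.79907136,  0.47507356, -0.13157041]), 'wrist_torque': array([ 0.03518913, -0.00476833,  0.01815709]), 'grasp_force': 0.0, 'gripper_width': 0.08523336865713302} 0.014
```

View pics/top0.png

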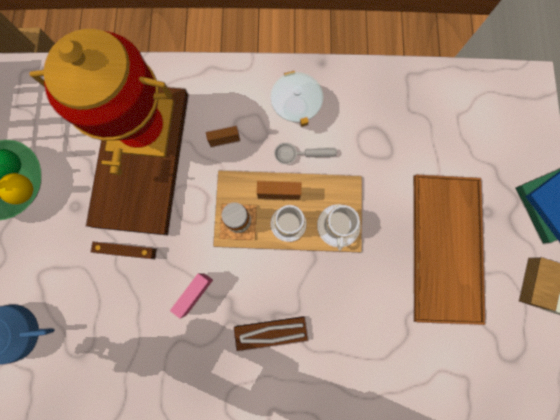

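View pics/scene0.png

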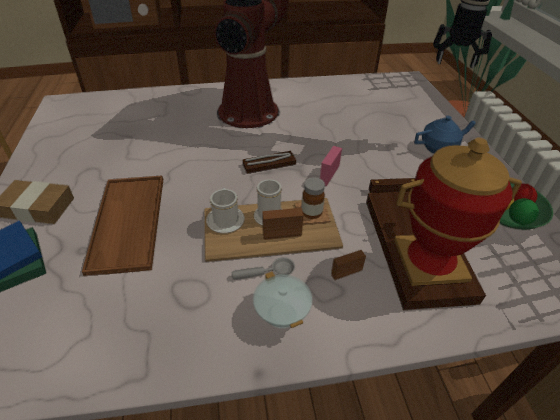

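```bash
python3 - <<'E'
from h import *
p=cv2.imread('pics/top0.png'); q=cv2.imread('pics/scene0.png')
a=cv2.resize(p[100:340,70:370],None,fx=2.6,fy=2.45,interpolation=cv2.INTER_CUBIC); cv2.imwrite('pics/c1.png',a)
W=cloud('top',np.load('top0.npy')); V=cloud('scene',np.load('scene0.npy'))
def box(n,C,u0,u1,v0,v1,z0,z1):
    X=C[v0:v1,u0:u1].reshape(-1,3); X=X[(X[:,2]>z0)&(X[:,2]<z1)]
    if len(X)<5: print(n,len(X));return
    r=cv2.minAreaRect((X[:,:2]*1000).astype(np.float32)); print(n,len(X),'med z',np.round(np.median(X[:,2]),4),'minrect',np.round(r[0],1),np.round(r[1],1),round(r[2],1)); return X
def circ(n,X):
    c,r=cv2.minEnclosingCircle((X[:,:2]*1000).astype(np.float32)); print('  circle',np.round(c,1),round(r,1))
print('board z',W[240,230],'table',W[330,200])
circ('m',box('mug',W,315,365,200,260,.080,.1))
circ('t',box('tumbler',W,265,310,195,245,.1,.12))
circ('j',box('jar',W,215,255,195,245,.1,.12))
box('spacer',W,250,310,170,205,.07,.1)
box('small',W,200,245,120,155,.03,.12)
box('pink',W,165,215,265,325,.02,.12)
box('rail',W,80,165,235,265,.028,.04)
box('plinth',W,70,200,60,240,.028,.042)
box('tray',W,405,495,165,335,.011,.02)
box('board',W,205,375,160,262,.009,.016)
box('scene spacer',V,255,310,195,245,.079,.09)
box('scene rail',V,360,420,170,215,.028,.04)
box('scene tray',V,80,170,165,280,.012,.02)
E
```

```text
board z [0.49990165 0.11851777 0.01138396] table [0.30987036 0.17722761 0.00091309]
mug 274 med z 0.0888 minrect [ 536.4 -112.4] [62.6 61.7] 43.7
  circle [ 530.8 -110.1] 37.0
tumbler 221 med z 0.1075 minrect [534.7  -5.9] [54.3 55.9] 0.8
  circle [535.2  -5.7] 28.4
jar 503 med z 0.11 minrect [541.8 100.4] [47.3 46.2] 3.0
  circle [542.1 100.4] 24.1
spacer 622 med z 0.0829 minrect [601.6  15.2] [88.8 26.9] 88.9
small 410 med z 0.0527 minrect [724.4 139.1] [21.9 68.5] 13.3
pink 809 med z 0.0706 minrect [385.7 189.4] [26.8 91.7] 54.3
rail 716 med z 0.033 minrect [474.2 344.3] [132.   24.3] 85.3
plinth 6633 med z 0.0329 minrect [681.5 326.8] [171.1 331.9] 85.0
tray 1277 med z 0.0144 minrect [ 489.7 -355. ] [152.7 320.8] 87.6
board 6215 med z 0.0112 minrect [581.  -7.] [319.7 197.1] 88.5
scene spacer 500 med z 0.0843 minrect [581.7  24.8] [121.6  79. ] 84.9
scene rail 1022 med z 0.0346 minrect [524.7 316.2] [115.7 169.8] 65.6
scene tray 848 med z 0.0158 minrect [ 490.1 -353.9] [150.5 325.2] 87.6
```

View pics/c1.png

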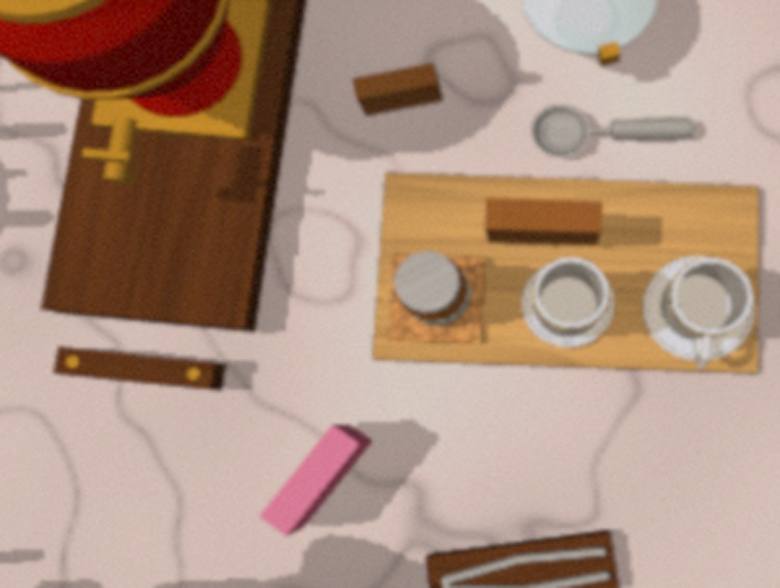

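The oak blocks are the one on the board at (278,190), 90x27 mm and 72 tall, the small one at (223,136), 68x22 mm, and the pink one at (191,295). The one on the board is the spacer: it's the larger non-pink block and stands behind the row. Tray, rail and plinth are also clear. Next I'll measure the rests and the mug's handle.

```bash
cat >> h.py <<'E'
from scipy.optimize import least_squares
def pts(C,c,r,z0,z1):
    X=C.reshape(-1,3); X=X[np.isfinite(X[:,2])]; m=(np.hypot(X[:,0]-c[0],X[:,1]-c[1])<r)&(X[:,2]>z0)&(X[:,2]<z1); return X[m]
def outer(X,c0,r):
    f=lambda c: max(0,1)*np.clip(np.hypot(X[:,0]-c[0],X[:,1]-c[1])-r,0,None)
    # smallest penetration of points beyond a disc of known radius
    return cv2.minEnclosingCircle((X[:,:2]*1000).astype(np.float32))
E
python3 - <<'E'
from h import *
W=cloud('top',np.load('top0.npy')); V=cloud('scene',np.load('scene0.npy'))
for n,c,r,z0,z1,z2 in (('mug',(.536,-.112),.055,.084,.096,.046),('tumbler',(.535,-.006),.045,.1,.115,.038),('jar',(.542,.1004),.04,.1,.118,.05)):
    for nm,C in (('top',W),('scene',V)):
        X=pts(C,c,r,z0,z1)
        k,rr=cv2.minEnclosingCircle((X[:,:2]*1000).astype(np.float32)); print(n,nm,len(X),np.round(k,1),round(rr,1))
    Y=np.vstack([pts(W,c,.06,.0155,.028),pts(V,c,.06,.0165,.028)])
    for nm,C in (('top',W),('scene',V)):
        Y=pts(C,c,.058,.0155,.028); print('  rest',nm,len(Y),'min',np.round(np.percentile(Y[:,:2],1,0)*1000,1),'max',np.round(np.percentile(Y[:,:2],99,0)*1000,1))
H=pts(W,(.49,-.112),.03,.04,.083); H=H[H[:,0]<.5]; print('handle',len(H),H.mean(0))
# colour sanity: coaster corner pixels
for u,v in ((392,255),(485,260),(485,343),(388,340)): print(at_z('top',70+u/2.6,100+v/2.45,.019).round(4))
p=cv2.imread('pics/top0.png'); a=cv2.resize(p[185:260,210:370],None,fx=5,fy=5,interpolation=cv2.INTER_CUBIC); cv2.imwrite('pics/c2.png',a)
p=cv2.imread('pics/scene0.png'); a=cv2.resize(p[165:265,195:345],None,fx=5,fy=5,interpolation=cv2.INTER_CUBIC); cv2.imwrite('pics/c3.png',a)
E
```

```text
mug top 227 [ 536.1 -112.3] 31.4
mug scene 195 [ 537.9 -111.5] 31.7
  rest top 878 min [ 491.8 -157.3] max [578.1 -69.7]
  rest scene 375 min [ 509.  -155.4] max [581.5 -68.1]
tumbler top 221 [535.2  -5.7] 28.4
tumbler scene 210 [537.5  -4.7] 30.0
  rest top 552 min [501.  -41.7] max [588.9  31. ]
  rest scene 82 min [509.9 -53.4] max [567.9  26.9]
jar top 503 [542.1 100.4] 24.1
jar scene 277 [543.9 100.7] 24.8
  rest top 558 min [502.1  64. ] max [577.1 139.6]
  rest scene 275 min [505.1  66.5] max [580.4 140.3]
handle 55 [ 0.49074749 -0.10893177  0.06867359]
[0.5765 0.1401 0.019 ]
[0.5731 0.0628 0.019 ]
[0.5002 0.0612 0.019 ]
[0.5016 0.1406 0.019 ]
```

View pics/c2.png

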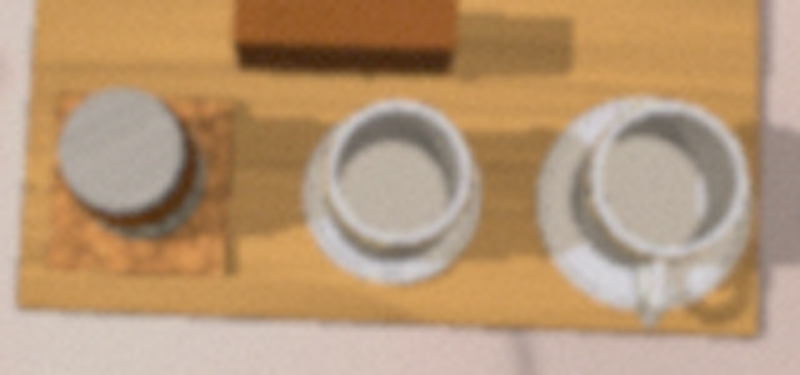

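The crop shows the jar on the coaster at left, the tumbler on the small saucer in the middle, and the mug on the large saucer at right with its handle towards the robot. The rests fit a 108 mm row at about (540,102), (537.5,-6) and (535,-114) mm.

```bash
cat > to.py <<'E'
import sys
from h import *
# usage: to.py x y z yawdeg(tool y) : delta in tool axes
x,y,z,yaw=map(float,sys.argv[1:5]); s=env.read_state()
A=R.from_rotvec(s['tool_rot']); a=np.radians(yaw)
ty=np.array([np.cos(a),np.sin(a),0]); tz=np.array([0,0,-1.]); B=R.from_matrix(np.array([np.cross(ty,tz),ty,tz]).T)
print('t',round(s['clock'],2),'d',A.inv().apply(np.array([x,y,z])-s['tool_pos']).round(4),'rot',(A.inv()*B).as_rotvec().round(3),'F',s['ft_force'].round(1),'w',round(s['gripper_width'],4))
E
python3 to.py .536 -.112 .25 -90; python3 to.py .43 .25 .25 0
```

```text
t 0.1 d [-0.5388 -0.5258 -0.0049] rot [-1.000e-03  3.000e-03  2.755e+00] F [ 0.8  0.5 -0.1] w 0.0852
t 0.1 d [-0.304  -0.2306 -0.0055] rot [-2.000e-03  1.000e-03  1.184e+00] F [ 0.8  0.5 -0.1] w 0.0852
```

The manual's scale: shifts go in shares of 0.5 m and turns go in shares of pi rad. Converting my numbers, -0.304 m is -0.608, -0.231 m is -0.462, 1.184 rad is 0.3769.

>>> pendant:
  deltas:
    - {"tx": -0.608, "ty": -0.462, "tz": -0.01, "drz": 0.3769, "finger_gap": 0.085}
    - {"tx": -0.608, "ty": -0.462, "tz": -0.01, "drz": 0.3769, "finger_gap": 0.085}
    - {"tx": -0.608, "ty": -0.462, "tz": -0.01, "drz": 0.3769, "finger_gap": 0.085}
    - {"tx": -0.608, "ty": -0.462, "tz": -0.01, "drz": 0.3769, "finger_gap": 0.085}
    - {"tx": -0.608, "ty": -0.462, "tz": -0.01, "drz": 0.3769, "finger_gap": 0.085}
    - {"tx": -0.608, "ty": -0.462, "tz": -0.01, "drz": 0.3769, "finger_gap": 0.085}
    - {"tx": -0.608, "ty": -0.462, "tz": -0.01, "drz": 0.3769, "finger_gap": 0.085}
    - {"tx": -0.608, "ty": -0.462, "tz": -0.01, "drz": 0.3769, "finger_gap": 0.085}
    - {"tx": -0.608, "ty": -0.462, "tz": -0.01, "drz": 0.3769, "finger_gap": 0.085}
    - {"tx": -0.608, "ty": -0.462, "tz": -0.01, "drz": 0.3769, "finger_gap": 0.085}
  grip_n: 40

```text
clock: 1.1
tool_pos: [0.4301, 0.2497, 0.2499]
tool_rot: [-2.222, -2.22, 0.001]
ft_force: [-0.4, -0.4, 0.4]
gripper_width: 0.0849
grasp_force: 0.0
```

```bash
python3 to.py .536 -.112 .2 -90
```

```text
t 1.1 d [-0.3617  0.1063  0.0497] rot [-1.00e-03  1.00e-03  1.57e+00] F [-0.4 -0.4  0.4] w 0.0849
```

In the tool's units: -0.362 m is -0.724, 0.106 m is 0.212, 1.571 rad is 0.5001.

>>> pendant:
  deltas:
    - {"tx": -0.724, "ty": 0.212, "tz": 0.08, "drz": 0.5001, "finger_gap": 0.085}
    - {"tx": -0.724, "ty": 0.212, "tz": 0.08, "drz": 0.5001, "finger_gap": 0.085}
    - {"tx": -0.724, "ty": 0.212, "tz": 0.08, "drz": 0.5001, "finger_gap": 0.085}
    - {"tx": -0.724, "ty": 0.212, "tz": 0.08, "drz": 0.5001, "finger_gap": 0.085}
    - {"tx": -0.724, "ty": 0.212, "tz": 0.08, "drz": 0.5001, "finger_gap": 0.085}
    - {"tx": -0.724, "ty": 0.212, "tz": 0.08, "drz": 0.5001, "finger_gap": 0.085}
    - {"tx": -0.724, "ty": 0.212, "tz": 0.08, "drz": 0.5001, "finger_gap": 0.085}
    - {"tx": -0.724, "ty": 0.212, "tz": 0.08, "drz": 0.5001, "finger_gap": 0.085}
    - {"tx": -0.724, "ty": 0.212, "tz": 0.08, "drz": 0.5001, "finger_gap": 0.085}
    - {"tx": -0.724, "ty": 0.212, "tz": 0.08, "drz": 0.5001, "finger_gap": 0.085}

```text
clock: 2.1
tool_pos: [0.5364, -0.1112, 0.2095]
tool_rot: [-3.139, -0.103, 0.002]
ft_force: [-0.1, -0.6, 0.4]
gripper_width: 0.0847
grasp_force: 0.0
```

```bash
python3 to.py .536 -.112 .2 -90
```

```text
t 2.1 d [-0.0004  0.0008  0.0095] rot [-0.001  0.001  0.066] F [-0.1 -0.6  0.4] w 0.0847
```

In the tool's units: 0.147 m is 0.294, 0.1 m is 0.2, 0.066 rad is 0.021.

>>> pendant:
  deltas:
    - {"ty": 0.002, "tz": 0.1, "drz": 0.021, "finger_gap": 0.085}
    - {"ty": 0.002, "tz": 0.2, "drz": 0.021, "finger_gap": 0.085}
    - {"ty": 0.002, "tz": 0.294, "drz": 0.021, "finger_gap": 0.085}
    - {"ty": 0.002, "tz": 0.294, "drz": 0.021, "finger_gap": 0.085}
    - {"ty": 0.002, "tz": 0.294, "drz": 0.021, "finger_gap": 0.05}
    - {"ty": 0.002, "tz": 0.294, "drz": 0.021, "finger_gap": 0.05}
    - {"ty": 0.002, "tz": 0.294, "drz": 0.021, "finger_gap": 0.05}
    - {"ty": 0.002, "tz": 0.294, "drz": 0.021, "finger_gap": 0.05}
    - {"ty": 0.002, "tz": 0.294, "drz": 0.021, "finger_gap": 0.05}
    - {"ty": 0.002, "tz": 0.294, "drz": 0.021, "finger_gap": 0.05}
  grip_n: 40

```text
clock: 3.1
tool_pos: [0.5383, -0.1133, 0.066]
tool_rot: [3.14, 0.008, 0.007]
ft_force: [-0.3, 1.5, 7.2]
gripper_width: 0.0618
grasp_force: 44.7
```

```bash
python3 to.py .536 -.112 .062 -90
```

```text
t 3.1 d [-0.0024 -0.0013  0.004 ] rot [ 0.001 -0.005  0.005] F [-0.3  1.5  7.2] w 0.0618
```

In the tool's units: 0.238 m is 0.476, 0.205 m is 0.41.

>>> pendant:
  deltas:
    - {"tz": -0.08, "finger_gap": 0.05}
    - {"tz": -0.18, "finger_gap": 0.05}
    - {"tx": -0.04, "ty": 0.08, "tz": -0.18, "finger_gap": 0.05}
    - {"tx": -0.09, "ty": 0.17, "tz": -0.18, "finger_gap": 0.05}
    - {"tx": -0.14, "ty": 0.26, "tz": -0.18, "finger_gap": 0.05}
    - {"tx": -0.18, "ty": 0.34, "tz": -0.18, "finger_gap": 0.05}
    - {"tx": -0.22, "ty": 0.41, "tz": -0.18, "finger_gap": 0.05}
    - {"tx": -0.25, "ty": 0.476, "tz": -0.18, "finger_gap": 0.05}
    - {"tx": -0.25, "ty": 0.476, "tz": -0.18, "finger_gap": 0.05}
    - {"tx": -0.25, "ty": 0.476, "tz": -0.18, "finger_gap": 0.05}

```text
clock: 4.1
tool_pos: [0.4115, -0.3517, 0.153]
tool_rot: [-3.141, -0.004, 0.001]
ft_force: [0.1, -0.4, -2.1]
gripper_width: 0.0618
grasp_force: 45.7
```

```bash
python3 to.py .411 -.352 .055 -90
```

```text
t 4.1 d [-0.0005  0.0004  0.098 ] rot [-0.001  0.     0.002] F [ 0.1 -0.4 -2.1] w 0.0618
```

In the tool's units: 0.099 m is 0.198, 0.097 m is 0.194.

>>> pendant:
  deltas:
    - {"tz": 0.09, "finger_gap": 0.05}
    - {"tz": 0.16, "finger_gap": 0.05}
    - {"tz": 0.184, "finger_gap": 0.05}
    - {"tz": 0.194, "finger_gap": 0.05}
    - {"tz": 0.198, "finger_gap": 0.05}

```text
clock: 4.6
tool_pos: [0.4132, -0.3512, 0.0548]
tool_rot: [3.141, 0.009, 0.001]
ft_force: [0.0, 0.6, -2.2]
gripper_width: 0.0618
grasp_force: 45.6
```

```bash
python3 to.py .411 -.352 .053 -90
```

```text
t 4.6 d [-0.0022  0.0008  0.0018] rot [ 0.001 -0.001  0.006] F [ 0.   0.6 -2.2] w 0.0618
```

In the tool's units: -0.145 m is -0.29, -0.095 m is -0.19.

>>> pendant:
  deltas:
    - {"tz": 0.002, "finger_gap": 0.05}
    - {"tz": 0.003, "finger_gap": 0.05}
    - {"tz": 0.003, "finger_gap": 0.085}
    - {"tz": 0.003, "finger_gap": 0.085}
    - {"tz": 0.003, "finger_gap": 0.085}
    - {"tz": 0.003, "finger_gap": 0.085}
    - {"tz": -0.09, "finger_gap": 0.085}
    - {"tz": -0.19, "finger_gap": 0.085}
    - {"tz": -0.29, "finger_gap": 0.085}
    - {"tz": -0.29, "finger_gap": 0.085}

```text
clock: 5.6
tool_pos: [0.4165, -0.3558, 0.2088]
tool_rot: [3.128, 0.008, 0.018]
ft_force: [-0.0, -1.4, 0.7]
gripper_width: 0.0852
grasp_force: 0.0
```

```bash
python3 to.py .5355 -.0057 .15 -90
```

```text
t 5.6 d [ 0.12   -0.3503  0.0556] rot [ 0.013 -0.012  0.005] F [-0.  -1.4  0.7] w 0.0852
```

In the tool's units: -0.345 m is -0.69, -0.31 m is -0.62.

>>> pendant:
  deltas:
    - {"tx": 0.04, "ty": -0.09, "finger_gap": 0.085}
    - {"tx": 0.07, "ty": -0.18, "finger_gap": 0.085}
    - {"tx": 0.1, "ty": -0.27, "finger_gap": 0.085}
    - {"tx": 0.13, "ty": -0.36, "finger_gap": 0.085}
    - {"tx": 0.16, "ty": -0.45, "finger_gap": 0.085}
    - {"tx": 0.19, "ty": -0.54, "finger_gap": 0.085}
    - {"tx": 0.22, "ty": -0.62, "finger_gap": 0.085}
    - {"tx": 0.244, "ty": -0.69, "finger_gap": 0.085}
    - {"tx": 0.244, "ty": -0.69, "finger_gap": 0.085}
    - {"tx": 0.244, "ty": -0.69, "finger_gap": 0.085}

```text
clock: 6.6
tool_pos: [0.5325, -0.0051, 0.1988]
tool_rot: [3.141, 0.011, -0.001]
ft_force: [0.3, -1.0, 0.3]
gripper_width: 0.0848
grasp_force: 0.0
```

```bash
python3 to.py .5355 -.0057 .08 -90
```

```text
t 6.6 d [0.0031 0.0005 0.1188] rot [0.    0.001 0.007] F [ 0.3 -1.   0.3] w 0.0848
```

In the tool's units: 0.123 m is 0.246, 0.1 m is 0.2.

>>> pendant:
  deltas:
    - {"tx": 0.006, "tz": 0.1, "finger_gap": 0.085}
    - {"tx": 0.006, "tz": 0.2, "finger_gap": 0.085}
    - {"tx": 0.006, "tz": 0.246, "finger_gap": 0.085}
    - {"tx": 0.006, "tz": 0.246, "finger_gap": 0.085}
    - {"tx": 0.006, "tz": 0.246, "finger_gap": 0.045}
    - {"tx": 0.006, "tz": 0.246, "finger_gap": 0.045}
    - {"tx": 0.006, "tz": 0.246, "finger_gap": 0.045}
    - {"tx": 0.006, "tz": 0.246, "finger_gap": 0.045}
    - {"tx": 0.006, "tz": 0.246, "finger_gap": 0.045}
    - {"tx": 0.006, "tz": 0.246, "finger_gap": 0.045}
  grip_n: 40

```text
clock: 7.6
tool_pos: [0.5381, -0.0063, 0.0789]
tool_rot: [3.14, 0.008, 0.008]
ft_force: [-0.9, -1.1, 6.8]
gripper_width: 0.0553
grasp_force: 42.9
```

```bash
python3 to.py .4897 -.355 .17 -90
```

```text
t 7.6 d [-0.0497  0.3486 -0.0908] rot [ 0.002 -0.005  0.005] F [-0.9 -1.1  6.8] w 0.0553
```

In the tool's units: 0.348 m is 0.696, -0.09 m is -0.18.

>>> pendant:
  deltas:
    - {"tz": -0.08, "finger_gap": 0.045}
    - {"tz": -0.18, "finger_gap": 0.045}
    - {"ty": 0.1, "tz": -0.18, "finger_gap": 0.045}
    - {"tx": -0.02, "ty": 0.2, "tz": -0.18, "finger_gap": 0.045}
    - {"tx": -0.04, "ty": 0.3, "tz": -0.18, "finger_gap": 0.045}
    - {"tx": -0.06, "ty": 0.4, "tz": -0.18, "finger_gap": 0.045}
    - {"tx": -0.08, "ty": 0.5, "tz": -0.18, "finger_gap": 0.045}
    - {"tx": -0.094, "ty": 0.6, "tz": -0.18, "finger_gap": 0.045}
    - {"tx": -0.094, "ty": 0.696, "tz": -0.18, "finger_gap": 0.045}
    - {"tx": -0.094, "ty": 0.696, "tz": -0.18, "finger_gap": 0.045}

```text
clock: 8.6
tool_pos: [0.4896, -0.3602, 0.1668]
tool_rot: [3.137, -0.001, 0.002]
ft_force: [0.2, 0.3, -1.0]
gripper_width: 0.055
grasp_force: 44.0
```

>>> pendant:
  deltas:
    - {"tz": 0.08, "finger_gap": 0.045}
    - {"tz": 0.16, "finger_gap": 0.045}
    - {"tz": 0.184, "finger_gap": 0.045}
    - {"tz": 0.194, "finger_gap": 0.045}
    - {"tz": 0.194, "finger_gap": 0.045}

```text
clock: 9.1
tool_pos: [0.4907, -0.3537, 0.0696]
tool_rot: [-3.142, -0.008, -0.0]
ft_force: [0.0, -0.0, -1.4]
gripper_width: 0.0555
grasp_force: 44.0
```

```bash
python3 to.py .4897 -.355 .066 -90
```

```text
t 9.1 d [-0.001   0.0013  0.0036] rot [-0.    -0.     0.005] F [ 0.  -0.  -1.4] w 0.0555
```

In the tool's units: -0.12 m is -0.24, -0.08 m is -0.16.

>>> pendant:
  deltas:
    - {"tz": 0.003, "finger_gap": 0.045}
    - {"tz": 0.005, "finger_gap": 0.045}
    - {"tz": 0.005, "finger_gap": 0.085}
    - {"tz": 0.005, "finger_gap": 0.085}
    - {"tz": 0.005, "finger_gap": 0.085}
    - {"tz": 0.005, "finger_gap": 0.085}
    - {"tz": -0.07, "finger_gap": 0.085}
    - {"tz": -0.16, "finger_gap": 0.085}
    - {"tz": -0.24, "finger_gap": 0.085}
    - {"tz": -0.24, "finger_gap": 0.085}

```text
clock: 10.1
tool_pos: [0.4943, -0.3575, 0.1977]
tool_rot: [3.131, 0.008, 0.017]
ft_force: [0.4, -0.0, 0.1]
gripper_width: 0.0848
grasp_force: 0.0
```

>>> pendant:
  deltas:
    - {"tx": 0.01, "ty": -0.1, "finger_gap": 0.085}
    - {"tx": 0.02, "ty": -0.2, "finger_gap": 0.085}
    - {"tx": 0.03, "ty": -0.3, "finger_gap": 0.085}
    - {"tx": 0.04, "ty": -0.4, "finger_gap": 0.085}
    - {"tx": 0.05, "ty": -0.5, "finger_gap": 0.085}
    - {"tx": 0.06, "ty": -0.6, "finger_gap": 0.085}
    - {"tx": 0.07, "ty": -0.7, "finger_gap": 0.085}
    - {"tx": 0.08, "ty": -0.8, "finger_gap": 0.085}
    - {"tx": 0.1, "ty": -0.88, "finger_gap": 0.085}
    - {"tx": 0.106, "ty": -0.91, "finger_gap": 0.085}

```text
clock: 11.1
tool_pos: [0.5411, 0.1049, 0.1889]
tool_rot: [-3.14, -0.014, -0.0]
ft_force: [-0.0, 0.3, -0.7]
gripper_width: 0.0852
grasp_force: 0.0
```

```bash
python3 to.py .5425 .1005 .075 -90
```

```text
t 11.1 d [0.0013 0.0045 0.1139] rot [-0.001 -0.     0.009] F [-0.   0.3 -0.7] w 0.0852
```

In the tool's units: 0.124 m is 0.248, 0.001 m is 0.002.

>>> pendant:
  deltas:
    - {"tx": 0.002, "ty": 0.002, "tz": 0.08, "finger_gap": 0.085}
    - {"tx": 0.002, "ty": 0.002, "tz": 0.16, "finger_gap": 0.085}
    - {"tx": 0.002, "ty": 0.002, "tz": 0.248, "finger_gap": 0.085}
    - {"tx": 0.002, "ty": 0.002, "tz": 0.248, "finger_gap": 0.085}
    - {"tx": 0.002, "ty": 0.002, "tz": 0.248, "finger_gap": 0.045}
    - {"tx": 0.002, "ty": 0.002, "tz": 0.248, "finger_gap": 0.045}
    - {"tx": 0.002, "ty": 0.002, "tz": 0.248, "finger_gap": 0.045}
    - {"tx": 0.002, "ty": 0.002, "tz": 0.248, "finger_gap": 0.045}
    - {"tx": 0.002, "ty": 0.002, "tz": 0.248, "finger_gap": 0.045}
    - {"tx": 0.002, "ty": 0.002, "tz": 0.248, "finger_gap": 0.045}
  grip_n: 45

```text
clock: 12.1
tool_pos: [0.5451, 0.1003, 0.0687]
tool_rot: [-3.142, -0.008, -0.01]
ft_force: [-0.1, 0.1, 6.9]
gripper_width: 0.0523
grasp_force: 48.4
```

```bash
python3 to.py .5697 -.358 .17 -90
```

```text
t 12.1 d [ 0.023   0.4584 -0.1012] rot [-0.    -0.006  0.005] F [-0.1  0.1  6.9] w 0.0523
```

In the tool's units: 0.39 m is 0.78, 0.345 m is 0.69.

>>> pendant:
  deltas:
    - {"tz": -0.08, "finger_gap": 0.045}
    - {"tz": -0.16, "finger_gap": 0.045}
    - {"ty": 0.09, "tz": -0.22, "finger_gap": 0.045}
    - {"ty": 0.19, "tz": -0.22, "finger_gap": 0.045}
    - {"tx": 0.01, "ty": 0.29, "tz": -0.22, "finger_gap": 0.045}
    - {"tx": 0.02, "ty": 0.39, "tz": -0.22, "finger_gap": 0.045}
    - {"tx": 0.03, "ty": 0.49, "tz": -0.22, "finger_gap": 0.045}
    - {"tx": 0.04, "ty": 0.59, "tz": -0.22, "finger_gap": 0.045}
    - {"tx": 0.054, "ty": 0.69, "tz": -0.22, "finger_gap": 0.045}
    - {"tx": 0.054, "ty": 0.78, "tz": -0.22, "finger_gap": 0.045}

```text
clock: 13.1
tool_pos: [0.571, -0.2915, 0.1754]
tool_rot: [3.142, 0.008, 0.001]
ft_force: [0.8, 0.3, -2.8]
gripper_width: 0.0523
grasp_force: 49.4
```

>>> pendant:
  deltas:
    - {"ty": 0.08, "finger_gap": 0.045}
    - {"ty": 0.136, "finger_gap": 0.045}
    - {"ty": 0.136, "finger_gap": 0.045}
    - {"ty": 0.136, "tz": 0.08, "finger_gap": 0.045}
    - {"ty": 0.136, "tz": 0.16, "finger_gap": 0.045}
    - {"ty": 0.136, "tz": 0.2, "finger_gap": 0.045}
    - {"ty": 0.136, "tz": 0.224, "finger_gap": 0.045}
    - {"ty": 0.136, "tz": 0.224, "finger_gap": 0.045}
    - {"ty": 0.136, "tz": 0.224, "finger_gap": 0.045}

```text
clock: 14.0
tool_pos: [0.5722, -0.3578, 0.0645]
tool_rot: [3.14, 0.008, 0.002]
ft_force: [-0.4, 0.8, -2.5]
gripper_width: 0.0522
grasp_force: 49.4
```

```bash
python3 to.py .5697 -.358 .056 -90
```

```text
t 14.0 d [-0.0025  0.0002  0.0085] rot [ 0.001 -0.001  0.005] F [-0.4  0.8 -2.5] w 0.0522
```

In the tool's units: -0.12 m is -0.24, -0.075 m is -0.15.

>>> pendant:
  deltas:
    - {"tz": 0.008, "finger_gap": 0.045}
    - {"tz": 0.015, "finger_gap": 0.045}
    - {"tz": 0.017, "finger_gap": 0.045}
    - {"tz": 0.017, "finger_gap": 0.085}
    - {"tz": 0.017, "finger_gap": 0.085}
    - {"tz": 0.017, "finger_gap": 0.085}
    - {"tz": 0.017, "finger_gap": 0.085}
    - {"tz": -0.06, "finger_gap": 0.085}
    - {"tz": -0.15, "finger_gap": 0.085}
    - {"tz": -0.24, "finger_gap": 0.085}

```text
clock: 15.0
tool_pos: [0.5709, -0.3572, 0.1839]
tool_rot: [-3.141, -0.007, 0.002]
ft_force: [1.1, 0.2, 0.0]
gripper_width: 0.0852
grasp_force: 0.0
```

>>> pendant:
  deltas:
    - {"tx": 0.01, "ty": -0.1, "tz": -0.04, "finger_gap": 0.085}
    - {"tx": 0.02, "ty": -0.2, "tz": -0.04, "finger_gap": 0.085}
    - {"tx": 0.03, "ty": -0.3, "tz": -0.04, "finger_gap": 0.085}
    - {"tx": 0.03, "ty": -0.4, "tz": -0.04, "finger_gap": 0.085}
    - {"tx": 0.03, "ty": -0.4, "tz": -0.04, "finger_gap": 0.085}

```text
clock: 15.5
tool_pos: [0.5851, -0.1519, 0.2033]
tool_rot: [-3.139, -0.016, 0.001]
ft_force: [-0.9, 0.7, -0.1]
gripper_width: 0.0845
grasp_force: 0.0
```

```bash
python3 - <<'E'
from h import *
for n in ("scene","top"):
    p,d=get_image(n); cv2.imwrite(f"pics/{n}1.png",p); np.save(n+"1.npy",d)
W=cloud('top',np.load('top1.npy')); V=cloud('scene',np.load('scene1.npy'))
mm=lambda X:(X[:,:2]*1000).astype(np.float32)
for n,c,r,z0,z1 in (('mug',(.411,-.352),.055,.072,.09),('tumbler',(.49,-.355),.042,.088,.105),('jar',(.57,-.358),.042,.088,.106)):
    for C in (W,V): X=pts(C,c,r,z0,z1); print(n,np.round(cv2.minEnclosingCircle(mm(X)),1) if 0 else (np.round(cv2.minEnclosingCircle(mm(X))[0],1),round(cv2.minEnclosingCircle(mm(X))[1],1)), X[:,2].max().round(4))
for n,c,r in (('large',(.535,-.114),.052),('small',(.5375,-.006),.044),('coaster',(.54,.102),.054)):
    for C in (W,V): X=pts(C,c,r,.0155,.03); k=cv2.minAreaRect(mm(X)); print(n,len(X),np.round(k[0],1),np.round(k[1],1),round(k[2],1))
for C in (W,V):
    X=pts(C,(.6016,.0152),.06,.076,.095); k=cv2.minAreaRect(mm(X)); print('spacer',np.round(k[0],1),np.round(k[1],1),round(k[2],1))
X=pts(V,(.4742,.3443),.075,.03,.04); X=X[X[:,0]<.493]; k=cv2.minAreaRect(mm(X)); print('rail scene',np.round(k[0],1),np.round(k[1],1),round(k[2],1))
E
python3 to.py .6016 .0152 .15 0
```

```text
t 15.6 d [ 0.0174 -0.1712  0.0534] rot [ 1.000e-03  0.000e+00 -1.563e+00] F [ 0.5 -0.5 -0.1] w 0.0851Traceback (most recent call last):
  File "<stdin>", line 7, in <module>
    return umr_maximum(a, axis, None, out, keepdims, initial, where)
ValueError: zero-size array to reduction operation maximum which has no identity
```

View pics/scene1.png

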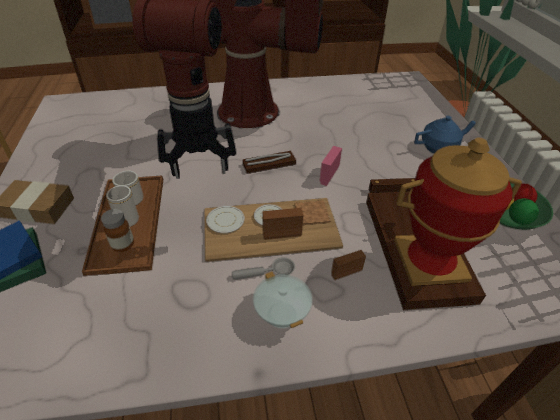

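The view shows the mug (127,190), tumbler (120,205) and jar (118,235) upright in the tray. The spacer is still on the board at (283,223), and the saucers are bare.

```bash
cat > m.py <<'E'
from h import *
mm=lambda X:(X[:,:2]*1000).astype(np.float32)
def rep(n,X,f):
    if len(X)<20: return print(n,'few',len(X))
    k=f(mm(X)); print(n,len(X),*[np.round(a,1) for a in k],'ztop',X[:,2].max().round(4))
E
python3 - <<'E'
from m import *
W=cloud('top',np.load('top1.npy')); V=cloud('scene',np.load('scene1.npy'))
for n,c,r,z0,z1 in (('mug',(.411,-.352),.055,.072,.09),('tumbler',(.49,-.355),.042,.088,.105),('jar',(.57,-.358),.042,.088,.106)):
    for C in (W,V): rep(n,pts(C,c,r,z0,z1),cv2.minEnclosingCircle)
for n,c,r in (('large',(.535,-.114),.052),('small',(.5375,-.006),.044),('coaster',(.54,.102),.054)):
    for C in (W,V): rep(n,pts(C,c,r,.0155,.03),cv2.minAreaRect)
for C in (W,V): rep('spacer',pts(C,(.6016,.0152),.06,.076,.095),cv2.minAreaRect)
X=pts(V,(.4742,.3443),.075,.03,.04); rep('rail scene',X[X[:,0]<.493],cv2.minAreaRect)
E
```

```text
mug few 0
mug 178 [ 422.8 -351.8] 43.1 ztop 0.0895
tumbler few 0
tumbler 208 [ 489.5 -353.1] 31.0 ztop 0.0989
jar 143 [ 578.7 -350.3] 16.9 ztop 0.1001
jar 330 [ 570.7 -355.3] 24.9 ztop 0.1009
large 1329 [ 536.2 -110. ] [83.9 91.6] 73.3 ztop 0.0237
large 798 [ 536.5 -111.6] [89.  90.5] 41.1 ztop 0.0239
small 954 [537.8  -6.4] [73.8 74.9] 1.0 ztop 0.025
small 218 [527.2 -13.6] [46.4 76.6] 37.7 ztop 0.0235
coaster 1199 [540.1 102.2] [76.1 75.9] 88.7 ztop 0.0222
coaster 587 [540.6 109.2] [88.5 80.7] 7.6 ztop 0.0232
spacer 601 [602.   15.3] [89.  26.9] 89.0 ztop 0.087
spacer 430 [602.6  16. ] [89.9 30.2] 89.6 ztop 0.0868
rail scene 274 [475.9 341.7] [123.8  28.6] 86.1 ztop 0.0385
```

View pics/top1.png

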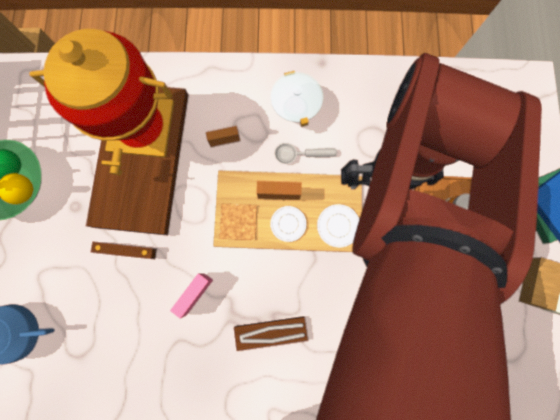

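In the tool's units: -0.168 m is -0.336, -0.13 m is -0.26, -1.5 rad is -0.4775.

>>> pendant:
  deltas:
    - {"tx": 0.034, "ty": -0.08, "tz": 0.04, "drz": -0.0477, "finger_gap": 0.06}
    - {"tx": 0.034, "ty": -0.18, "tz": 0.08, "drz": -0.0955, "finger_gap": 0.06}
    - {"tx": 0.034, "ty": -0.26, "tz": 0.1, "drz": -0.1432, "finger_gap": 0.06}
    - {"tx": 0.034, "ty": -0.336, "tz": 0.1, "drz": -0.191, "finger_gap": 0.06}
    - {"tx": 0.034, "ty": -0.336, "tz": 0.1, "drz": -0.2387, "finger_gap": 0.06}
    - {"tx": 0.034, "ty": -0.336, "tz": 0.1, "drz": -0.2865, "finger_gap": 0.06}
    - {"tx": 0.034, "ty": -0.336, "tz": 0.1, "drz": -0.3342, "finger_gap": 0.06}
    - {"tx": 0.034, "ty": -0.336, "tz": 0.1, "drz": -0.382, "finger_gap": 0.06}
    - {"tx": 0.034, "ty": -0.336, "tz": 0.1, "drz": -0.4297, "finger_gap": 0.06}
    - {"tx": 0.034, "ty": -0.336, "tz": 0.1, "drz": -0.4775, "finger_gap": 0.06}

```text
clock: 16.6
tool_pos: [0.6024, 0.0084, 0.1533]
tool_rot: [2.289, 2.151, -0.0]
ft_force: [0.1, -0.2, -0.1]
gripper_width: 0.06
grasp_force: 0.0
```

>>> pendant:
  deltas:
    - {"drz": -0.0169, "finger_gap": 0.06}
    - {"drz": -0.0169, "finger_gap": 0.06}
    - {"drz": -0.0169, "finger_gap": 0.06}

```text
clock: 16.9
tool_pos: [0.6021, 0.0091, 0.1533]
tool_rot: [2.239, 2.203, -0.0]
ft_force: [0.5, -0.1, 0.6]
gripper_width: 0.0601
grasp_force: 0.0
```

```bash
python3 to.py .602 .0153 .067 -1
```

```text
t 16.9 d [ 0.0062 -0.0002  0.0863] rot [0.    0.    0.002] F [ 0.5 -0.1  0.6] w 0.0601
```

In the tool's units: 0.085 m is 0.17, 0.006 m is 0.012.

>>> pendant:
  deltas:
    - {"tx": 0.012, "tz": 0.08, "finger_gap": 0.06}
    - {"tx": 0.012, "tz": 0.14, "finger_gap": 0.06}
    - {"tx": 0.012, "tz": 0.17, "finger_gap": 0.06}
    - {"tx": 0.012, "tz": 0.17, "finger_gap": 0.06}
    - {"tx": 0.012, "tz": 0.17, "finger_gap": 0.015}
    - {"tx": 0.012, "tz": 0.17, "finger_gap": 0.015}
    - {"tx": 0.012, "tz": 0.17, "finger_gap": 0.015}
    - {"tx": 0.012, "tz": 0.17, "finger_gap": 0.015}
    - {"tx": 0.012, "tz": 0.17, "finger_gap": 0.015}
    - {"tx": 0.012, "tz": 0.17, "finger_gap": 0.015}
  grip_n: 60

```text
clock: 17.9
tool_pos: [0.6036, 0.0163, 0.0706]
tool_rot: [2.233, 2.205, 0.004]
ft_force: [-0.0, -0.2, 6.9]
gripper_width: 0.0251
grasp_force: 59.7
```

```bash
python3 to.py .5012 .3423 .16 -5
```

```text
t 17.9 d [ 0.3246 -0.1062 -0.09  ] rot [0.004 0.    0.074] F [-0.  -0.2  6.9] w 0.0251
```

In the tool's units: 0.324 m is 0.648, -0.09 m is -0.18, 0.074 rad is 0.0236.

>>> pendant:
  deltas:
    - {"tz": -0.08, "finger_gap": 0.015}
    - {"tz": -0.16, "drz": 0.0223, "finger_gap": 0.015}
    - {"tx": 0.08, "ty": -0.03, "tz": -0.16, "drz": 0.0236, "finger_gap": 0.015}
    - {"tx": 0.17, "ty": -0.06, "tz": -0.16, "drz": 0.0236, "finger_gap": 0.015}
    - {"tx": 0.26, "ty": -0.09, "tz": -0.16, "drz": 0.0236, "finger_gap": 0.015}
    - {"tx": 0.35, "ty": -0.12, "tz": -0.16, "drz": 0.0236, "finger_gap": 0.015}
    - {"tx": 0.44, "ty": -0.15, "tz": -0.16, "drz": 0.0236, "finger_gap": 0.015}
    - {"tx": 0.53, "ty": -0.18, "tz": -0.16, "drz": 0.0236, "finger_gap": 0.015}
    - {"tx": 0.61, "ty": -0.2, "tz": -0.16, "drz": 0.0236, "finger_gap": 0.015}
    - {"tx": 0.648, "ty": -0.212, "tz": -0.16, "drz": 0.0236, "finger_gap": 0.015}

```text
clock: 18.9
tool_pos: [0.4981, 0.3451, 0.1481]
tool_rot: [-2.312, -2.126, -0.0]
ft_force: [-0.2, -0.3, -1.4]
gripper_width: 0.0248
grasp_force: 59.4
```

>>> pendant:
  deltas:
    - {"finger_gap": 0.015}
    - {"finger_gap": 0.015}
    - {"finger_gap": 0.015}

```text
clock: 19.2
tool_pos: [0.5, 0.3408, 0.1479]
tool_rot: [2.317, 2.122, -0.002]
ft_force: [-0.2, 0.9, -1.0]
gripper_width: 0.0253
grasp_force: 59.4
```

```bash
python3 to.py .5012 .3423 .11 -5
python3 - <<'E'
from m import *
for n in ("scene","top"):
    p,d=get_image(n); cv2.imwrite(f"pics/{n}2.png",p); np.save(n+"2.npy",d)
p=cv2.imread('pics/scene2.png'); cv2.imwrite('pics/c4.png',cv2.resize(p[130:290,320:480],None,fx=3.7,fy=3.7,interpolation=cv2.INTER_CUBIC))
W=cloud('top',np.load('top2.npy')); V=cloud('scene',np.load('scene2.npy'))
for C in (W,V): rep('spacer',pts(C,(.5012,.3423),.055,.1,.17),cv2.minAreaRect)
E
```

```text
t 19.2 d [0.0016 0.0011 0.0379] rot [-0.     0.001 -0.001] F [-0.2  0.9 -1. ] w 0.0253
spacer 776 [500.9 324. ] [50.  61.5] 12.9 ztop 0.17
spacer 896 [507.6 338.8] [93.1 45.4] 67.6 ztop 0.1699
```

View pics/c4.png

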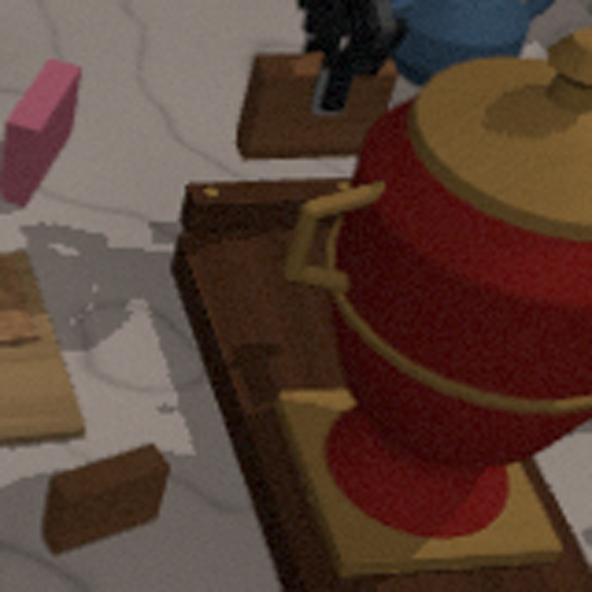

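The spacer hangs upright in the grip, lined up above the gap behind the plinth edge.

In the tool's units: 0.07 m is 0.14, 0.04 m is 0.08.

>>> pendant:
  deltas:
    - {"tx": 0.002, "ty": 0.002, "tz": 0.04, "finger_gap": 0.015}
    - {"tx": 0.002, "ty": 0.002, "tz": 0.08, "finger_gap": 0.015}
    - {"tx": 0.002, "ty": 0.002, "tz": 0.1, "finger_gap": 0.015}
    - {"tx": 0.002, "ty": 0.002, "tz": 0.11, "finger_gap": 0.015}
    - {"tx": 0.002, "ty": 0.002, "tz": 0.12, "finger_gap": 0.015}
    - {"tx": 0.002, "ty": 0.002, "tz": 0.13, "finger_gap": 0.015}
    - {"tx": 0.002, "ty": 0.002, "tz": 0.14, "finger_gap": 0.015}
    - {"tx": 0.002, "ty": 0.002, "tz": 0.14, "finger_gap": 0.015}

```text
clock: 20.1
tool_pos: [0.5013, 0.3428, 0.0781]
tool_rot: [2.315, 2.123, 0.001]
ft_force: [0.8, 0.6, -1.1]
gripper_width: 0.025
grasp_force: 59.3
```

```bash
python3 to.py .5012 .3423 .0586 -5
```

```text
t 20.1 d [-0.0005 -0.0001  0.0195] rot [ 0.001 -0.     0.001] F [ 0.8  0.6 -1.1] w 0.025
```

Inside the gap with no contact force; going on down.

In the tool's units: 0.021 m is 0.042, 0.02 m is 0.04.

>>> pendant:
  deltas:
    - {"tz": 0.012, "finger_gap": 0.015}
    - {"tz": 0.024, "finger_gap": 0.015}
    - {"tz": 0.032, "finger_gap": 0.015}
    - {"tz": 0.036, "finger_gap": 0.015}
    - {"tz": 0.04, "finger_gap": 0.015}
    - {"tz": 0.042, "finger_gap": 0.015}
    - {"tz": 0.042, "finger_gap": 0.015}
    - {"tz": 0.042, "finger_gap": 0.015}

```text
clock: 20.9
tool_pos: [0.5014, 0.3429, 0.0587]
tool_rot: [2.316, 2.123, 0.0]
ft_force: [-1.3, -1.9, 4.3]
gripper_width: 0.0251
grasp_force: 60.2
```

```bash
python3 to.py .5012 .3423 .0586 -5
```

```text
t 20.9 d [-0.0006 -0.0001  0.0001] rot [0. 0. 0.] F [-1.3 -1.9  4.3] w 0.0251
```

In the tool's units: 0.005 m is 0.01, 0.002 m is 0.004.

>>> pendant:
  deltas:
    - {"tz": 0.004, "finger_gap": 0.015}
    - {"tz": 0.01, "finger_gap": 0.015}
    - {"tz": 0.01, "finger_gap": 0.015}
    - {"tz": 0.01, "finger_gap": 0.015}

```text
clock: 21.3
tool_pos: [0.5016, 0.343, 0.0586]
tool_rot: [2.315, 2.123, -0.003]
ft_force: [-9.6, -7.8, 28.8]
gripper_width: 0.0251
grasp_force: 63.6
```

>>> pendant:
  deltas:
    - {"tz": -0.008, "finger_gap": 0.015}
    - {"tz": -0.008, "finger_gap": 0.045}
    - {"tz": -0.008, "finger_gap": 0.045}
    - {"tz": -0.008, "finger_gap": 0.045}
    - {"tz": -0.06, "finger_gap": 0.045}
    - {"tz": -0.14, "finger_gap": 0.045}
    - {"tz": -0.22, "finger_gap": 0.06}
    - {"tz": -0.22, "finger_gap": 0.085}

```text
clock: 22.1
tool_pos: [0.5052, 0.3452, 0.1691]
tool_rot: [2.314, 2.121, 0.019]
ft_force: [1.1, 0.9, 0.6]
gripper_width: 0.0723
grasp_force: 0.0
```

```bash
python3 to.py .412 -.0 .2 -90
```

```text
t 22.1 d [-0.3517 -0.0625 -0.034 ] rot [ 0.003 -0.013  1.484] F [1.1 0.9 0.6] w 0.0723
```

The manual's scale: shifts go in shares of 0.5 m and turns go in shares of pi rad. Converting my numbers, -0.35 m is -0.7, -0.32 m is -0.64, 1.484 rad is 0.4724.

>>> pendant:
  deltas:
    - {"tx": -0.08, "ty": -0.014, "tz": -0.06, "drz": 0.0477, "finger_gap": 0.085}
    - {"tx": -0.16, "ty": -0.028, "tz": -0.06, "drz": 0.0955, "finger_gap": 0.085}
    - {"tx": -0.24, "ty": -0.042, "tz": -0.06, "drz": 0.1432, "finger_gap": 0.085}
    - {"tx": -0.32, "ty": -0.056, "tz": -0.06, "drz": 0.191, "finger_gap": 0.085}
    - {"tx": -0.4, "ty": -0.07, "tz": -0.06, "drz": 0.2387, "finger_gap": 0.085}
    - {"tx": -0.48, "ty": -0.084, "tz": -0.06, "drz": 0.2865, "finger_gap": 0.085}
    - {"tx": -0.56, "ty": -0.098, "tz": -0.06, "drz": 0.3342, "finger_gap": 0.085}
    - {"tx": -0.64, "ty": -0.112, "tz": -0.06, "drz": 0.382, "finger_gap": 0.085}
    - {"tx": -0.7, "ty": -0.12, "tz": -0.06, "drz": 0.4297, "finger_gap": 0.085}
    - {"tx": -0.7, "ty": -0.12, "tz": -0.06, "drz": 0.4724, "finger_gap": 0.085}

```text
clock: 23.1
tool_pos: [0.4095, -0.0034, 0.1912]
tool_rot: [3.141, -0.017, -0.003]
ft_force: [-0.7, 0.9, 0.5]
gripper_width: 0.085
grasp_force: 0.0
```

>>> pendant:
  deltas:
    - {"finger_gap": 0.085}
    - {"finger_gap": 0.085}

```text
clock: 23.3
tool_pos: [0.4105, -0.0005, 0.1916]
tool_rot: [-3.141, -0.004, 0.002]
ft_force: [0.4, 0.2, -0.2]
gripper_width: 0.0849
grasp_force: 0.0
```

```bash
python3 - <<'E'
from m import *
for n in ("scene","top"):
    p,d=get_image(n); cv2.imwrite(f"pics/{n}3.png",p); np.save(n+"3.npy",d)
W=cloud('top',np.load('top3.npy')); V=cloud('scene',np.load('scene3.npy'))
for C in (W,V): rep('spacer',pts(C,(.5012,.3423),.06,.062,.08),cv2.minAreaRect)
for n,c,r,z0,z1 in (('mug',(.411,-.352),.05,.072,.088),('tumbler',(.49,-.355),.042,.088,.105),('jar',(.57,-.358),.042,.088,.106)):
    for C in (W,V): rep(n,pts(C,c,r,z0,z1),cv2.minEnclosingCircle)
E
python3 to.py .5697 -.357 .2 -90
```

```text
spacer 602 [499.9 342.3] [91.3 26.4] 85.1 ztop 0.0746
spacer 302 [502.4 342.4] [86.6 29.7] 85.3 ztop 0.0752
mug 233 [ 420.5 -350.7] 40.3 ztop 0.0867
mug 155 [ 411.5 -349.2] 33.0 ztop 0.0802
tumbler 252 [ 488.7 -353.9] 28.9 ztop 0.0993
tumbler 208 [ 491.2 -352.8] 30.0 ztop 0.099
jar 459 [ 569.1 -357.4] 24.4 ztop 0.1002
jar 333 [ 571.3 -353.5] 26.0 ztop 0.1016
t 23.4 d [ 0.158   0.3573 -0.0084] rot [-0.     0.001  0.003] F [-0.1 -0.4 -0.3] w 0.0853
```

View pics/top3.png

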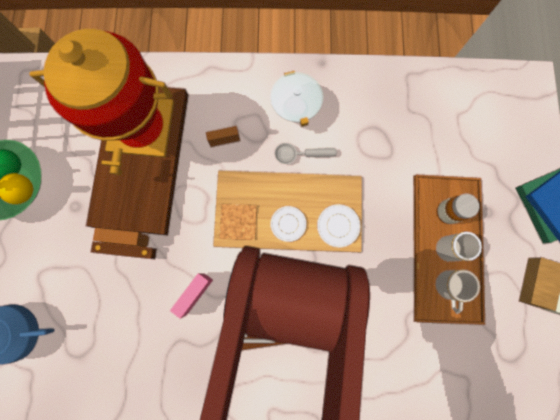

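The spacer is home: centre (500-502, 342) and top at about 0.074. The three things stand in the tray at (460,207), (466,246) and (463,285). Jar first.

In the tool's units: 0.357 m is 0.714, 0.158 m is 0.316.

>>> pendant:
  deltas:
    - {"tx": 0.03, "ty": 0.08, "finger_gap": 0.085}
    - {"tx": 0.07, "ty": 0.16, "finger_gap": 0.085}
    - {"tx": 0.11, "ty": 0.24, "finger_gap": 0.085}
    - {"tx": 0.15, "ty": 0.32, "finger_gap": 0.085}
    - {"tx": 0.19, "ty": 0.4, "finger_gap": 0.085}
    - {"tx": 0.23, "ty": 0.48, "finger_gap": 0.085}
    - {"tx": 0.27, "ty": 0.56, "finger_gap": 0.085}
    - {"tx": 0.3, "ty": 0.64, "finger_gap": 0.085}
    - {"tx": 0.316, "ty": 0.714, "finger_gap": 0.085}
    - {"tx": 0.316, "ty": 0.714, "finger_gap": 0.085}

```text
clock: 24.4
tool_pos: [0.5699, -0.3617, 0.1916]
tool_rot: [3.139, -0.002, 0.001]
ft_force: [0.0, 0.9, -0.3]
gripper_width: 0.0851
grasp_force: 0.0
```

>>> pendant:
  deltas:
    - {"finger_gap": 0.085}
    - {"finger_gap": 0.085}

```text
clock: 24.6
tool_pos: [0.5687, -0.3559, 0.1916]
tool_rot: [-3.14, -0.003, 0.002]
ft_force: [-0.7, -0.2, 1.1]
gripper_width: 0.0847
grasp_force: 0.0
```

```bash
python3 to.py .569 -.3574 .05 -90
```

```text
t 24.6 d [0.0004 0.0017 0.1416] rot [-0.002  0.001  0.002] F [-0.7 -0.2  1.1] w 0.0847
```

In the tool's units: 0.141 m is 0.282, 0.13 m is 0.26.

>>> pendant:
  deltas:
    - {"tz": 0.08, "finger_gap": 0.085}
    - {"tz": 0.17, "finger_gap": 0.085}
    - {"tz": 0.26, "finger_gap": 0.085}
    - {"tz": 0.282, "finger_gap": 0.085}
    - {"tz": 0.282, "finger_gap": 0.045}
    - {"tz": 0.282, "finger_gap": 0.045}
    - {"tz": 0.282, "finger_gap": 0.045}
    - {"tz": 0.282, "finger_gap": 0.045}
    - {"tz": 0.282, "finger_gap": 0.045}
    - {"tz": 0.282, "finger_gap": 0.045}
  grip_n: 45

```text
clock: 25.6
tool_pos: [0.571, -0.359, 0.0549]
tool_rot: [3.139, -0.0, 0.008]
ft_force: [0.4, 1.0, 6.6]
gripper_width: 0.0521
grasp_force: 48.3
```

>>> pendant:
  deltas:
    - {"tz": -0.08, "finger_gap": 0.045}
    - {"tz": -0.17, "finger_gap": 0.045}
    - {"tz": -0.24, "finger_gap": 0.045}
    - {"ty": -0.09, "tz": -0.24, "finger_gap": 0.045}
    - {"ty": -0.18, "tz": -0.24, "finger_gap": 0.045}
    - {"ty": -0.27, "tz": -0.24, "finger_gap": 0.045}
    - {"ty": -0.36, "tz": -0.24, "finger_gap": 0.045}
    - {"ty": -0.45, "tz": -0.24, "finger_gap": 0.045}
    - {"tx": -0.02, "ty": -0.54, "tz": -0.24, "finger_gap": 0.045}
    - {"tx": -0.04, "ty": -0.62, "tz": -0.24, "finger_gap": 0.045}

```text
clock: 26.6
tool_pos: [0.5479, -0.0457, 0.1711]
tool_rot: [-3.141, -0.0, 0.001]
ft_force: [0.1, 1.0, -2.0]
gripper_width: 0.0517
grasp_force: 49.0
```

```bash
python3 to.py .54 .1022 .08 -90
```

```text
t 26.6 d [-0.0078 -0.1478  0.0911] rot [-0.  0.  0.] F [ 0.1  1.  -2. ] w 0.0517
```

In the tool's units: -0.15 m is -0.3, -0.12 m is -0.24.

>>> pendant:
  deltas:
    - {"tx": -0.01, "ty": -0.08, "finger_gap": 0.045}
    - {"tx": -0.018, "ty": -0.16, "finger_gap": 0.045}
    - {"tx": -0.018, "ty": -0.24, "finger_gap": 0.045}
    - {"tx": -0.018, "ty": -0.3, "finger_gap": 0.045}
    - {"tx": -0.018, "ty": -0.3, "finger_gap": 0.045}
    - {"tx": -0.018, "ty": -0.3, "tz": 0.06, "finger_gap": 0.045}
    - {"tx": -0.018, "ty": -0.3, "tz": 0.12, "finger_gap": 0.045}
    - {"tx": -0.018, "ty": -0.3, "tz": 0.17, "finger_gap": 0.045}
    - {"tx": -0.018, "ty": -0.3, "tz": 0.19, "finger_gap": 0.045}
    - {"tx": -0.018, "ty": -0.3, "tz": 0.194, "finger_gap": 0.045}

```text
clock: 27.6
tool_pos: [0.5383, 0.1016, 0.0727]
tool_rot: [3.141, -0.001, -0.006]
ft_force: [-0.5, 0.9, -2.6]
gripper_width: 0.052
grasp_force: 49.0
```

>>> pendant:
  deltas:
    - {"finger_gap": 0.045}
    - {"finger_gap": 0.045}

```text
clock: 27.8
tool_pos: [0.5414, 0.1022, 0.076]
tool_rot: [-3.141, 0.001, -0.005]
ft_force: [0.6, -1.0, -2.3]
gripper_width: 0.0523
grasp_force: 49.1
```

```bash
python3 to.py .54 .1022 .068 -90
```

```text
t 27.8 d [-0.0015 -0.      0.008 ] rot [-0.    -0.003 -0.   ] F [ 0.6 -1.  -2.3] w 0.0523
```

In the tool's units: 0.006 m is 0.012, 0.005 m is 0.01.

>>> pendant:
  deltas:
    - {"tz": 0.006, "finger_gap": 0.045}
    - {"tz": 0.01, "finger_gap": 0.045}
    - {"tz": 0.012, "finger_gap": 0.045}
    - {"tz": 0.012, "finger_gap": 0.045}
    - {"tz": 0.012, "finger_gap": 0.045}

```text
clock: 28.3
tool_pos: [0.5398, 0.1023, 0.0683]
tool_rot: [3.142, -0.0, -0.0]
ft_force: [-0.5, -0.2, -2.7]
gripper_width: 0.0523
grasp_force: 49.1
```

>>> pendant:
  deltas:
    - {"finger_gap": 0.085}
    - {"finger_gap": 0.085}
    - {"finger_gap": 0.085}
    - {"finger_gap": 0.085}
    - {"tz": -0.07, "finger_gap": 0.085}
    - {"tz": -0.16, "finger_gap": 0.085}
    - {"tz": -0.24, "finger_gap": 0.085}
    - {"tz": -0.24, "finger_gap": 0.085}

```text
clock: 29.1
tool_pos: [0.5451, 0.1027, 0.1962]
tool_rot: [-3.141, 0.0, -0.023]
ft_force: [1.3, 0.3, 0.3]
gripper_width: 0.0848
grasp_force: 0.0
```

```bash
python3 to.py .4887 -.3539 .19 -90
```

```text
t 29.1 d [-0.0564  0.4566  0.005 ] rot [-0.001 -0.015 -0.   ] F [1.3 0.3 0.3] w 0.0848
```

In the tool's units: 0.44 m is 0.88, -0.051 m is -0.102.

>>> pendant:
  deltas:
    - {"tx": -0.01, "ty": 0.09, "finger_gap": 0.085}
    - {"tx": -0.02, "ty": 0.18, "finger_gap": 0.085}
    - {"tx": -0.03, "ty": 0.27, "finger_gap": 0.085}
    - {"tx": -0.04, "ty": 0.36, "finger_gap": 0.085}
    - {"tx": -0.05, "ty": 0.45, "finger_gap": 0.085}
    - {"tx": -0.06, "ty": 0.54, "finger_gap": 0.085}
    - {"tx": -0.07, "ty": 0.63, "finger_gap": 0.085}
    - {"tx": -0.08, "ty": 0.72, "finger_gap": 0.085}
    - {"tx": -0.092, "ty": 0.81, "finger_gap": 0.085}
    - {"tx": -0.102, "ty": 0.88, "finger_gap": 0.085}

```text
clock: 30.1
tool_pos: [0.4879, -0.3402, 0.1878]
tool_rot: [3.141, -0.003, -0.0]
ft_force: [0.4, -0.1, 0.5]
gripper_width: 0.0846
grasp_force: 0.0
```

>>> pendant:
  deltas:
    - {"ty": 0.032, "finger_gap": 0.085}
    - {"ty": 0.032, "finger_gap": 0.085}
    - {"ty": 0.032, "finger_gap": 0.085}

```text
clock: 30.4
tool_pos: [0.4887, -0.3525, 0.1877]
tool_rot: [-3.14, 0.0, 0.001]
ft_force: [0.4, 0.3, -0.3]
gripper_width: 0.0851
grasp_force: 0.0
```

```bash
python3 to.py .4887 -.3539 .0625 -90
```

```text
t 30.4 d [1.000e-04 1.700e-03 1.252e-01] rot [-0.002  0.001 -0.   ] F [ 0.4  0.3 -0.3] w 0.0851
```

In the tool's units: 0.125 m is 0.25, 0.115 m is 0.23.

>>> pendant:
  deltas:
    - {"tz": 0.08, "finger_gap": 0.085}
    - {"tz": 0.16, "finger_gap": 0.085}
    - {"tz": 0.23, "finger_gap": 0.085}
    - {"tz": 0.25, "finger_gap": 0.085}
    - {"tz": 0.25, "finger_gap": 0.045}
    - {"tz": 0.25, "finger_gap": 0.045}
    - {"tz": 0.25, "finger_gap": 0.045}
    - {"tz": 0.25, "finger_gap": 0.045}
    - {"tz": 0.25, "finger_gap": 0.045}
    - {"tz": 0.25, "finger_gap": 0.045}
  grip_n: 40

```text
clock: 31.4
tool_pos: [0.4902, -0.3547, 0.0656]
tool_rot: [3.139, -0.001, 0.005]
ft_force: [-0.1, 0.9, 6.1]
gripper_width: 0.0549
grasp_force: 43.1
```

>>> pendant:
  deltas:
    - {"tz": -0.08, "finger_gap": 0.045}
    - {"tz": -0.17, "finger_gap": 0.045}
    - {"tz": -0.22, "finger_gap": 0.045}
    - {"tx": 0.01, "ty": -0.09, "tz": -0.22, "finger_gap": 0.045}
    - {"tx": 0.02, "ty": -0.18, "tz": -0.22, "finger_gap": 0.045}
    - {"tx": 0.03, "ty": -0.27, "tz": -0.22, "finger_gap": 0.045}
    - {"tx": 0.05, "ty": -0.36, "tz": -0.22, "finger_gap": 0.045}
    - {"tx": 0.07, "ty": -0.45, "tz": -0.22, "finger_gap": 0.045}
    - {"tx": 0.09, "ty": -0.54, "tz": -0.22, "finger_gap": 0.045}
    - {"tx": 0.098, "ty": -0.62, "tz": -0.22, "finger_gap": 0.045}

```text
clock: 32.4
tool_pos: [0.5377, -0.0416, 0.173]
tool_rot: [-3.141, -0.0, 0.0]
ft_force: [0.1, 0.2, -2.1]
gripper_width: 0.055
grasp_force: 43.7
```

```bash
python3 to.py .5378 -.0064 .08 -90
```

```text
t 32.4 d [ 0.0001 -0.0352  0.093 ] rot [-0.  0.  0.] F [ 0.1  0.2 -2.1] w 0.055
```

>>> pendant:
  deltas:
    - {"ty": -0.074, "finger_gap": 0.045}
    - {"ty": -0.074, "finger_gap": 0.045}
    - {"ty": -0.074, "tz": 0.06, "finger_gap": 0.045}
    - {"ty": -0.074, "tz": 0.12, "finger_gap": 0.045}
    - {"ty": -0.074, "tz": 0.16, "finger_gap": 0.045}
    - {"ty": -0.074, "tz": 0.176, "finger_gap": 0.045}
    - {"ty": -0.074, "tz": 0.182, "finger_gap": 0.045}
    - {"ty": -0.074, "tz": 0.186, "finger_gap": 0.045}
    - {"ty": -0.074, "tz": 0.188, "finger_gap": 0.045}
    - {"ty": -0.074, "tz": 0.188, "finger_gap": 0.045}

```text
clock: 33.4
tool_pos: [0.5387, -0.0069, 0.0804]
tool_rot: [3.141, -0.001, 0.003]
ft_force: [0.4, 0.9, -1.8]
gripper_width: 0.0553
grasp_force: 43.9
```

```bash
python3 to.py .5378 -.0064 .0785 -90
```

```text
t 33.4 d [-0.0009 -0.0005  0.0019] rot [ 0.    -0.002 -0.   ] F [ 0.4  0.9 -1.8] w 0.0553
```

In the tool's units: -0.11 m is -0.22, -0.075 m is -0.15.

>>> pendant:
  deltas:
    - {"tz": 0.002, "finger_gap": 0.045}
    - {"tz": 0.002, "finger_gap": 0.045}
    - {"tz": 0.002, "finger_gap": 0.085}
    - {"tz": 0.002, "finger_gap": 0.085}
    - {"tz": 0.002, "finger_gap": 0.085}
    - {"tz": 0.002, "finger_gap": 0.085}
    - {"tz": -0.07, "finger_gap": 0.085}
    - {"tz": -0.15, "finger_gap": 0.085}
    - {"tz": -0.22, "finger_gap": 0.085}
    - {"tz": -0.22, "finger_gap": 0.085}

```text
clock: 34.4
tool_pos: [0.5423, -0.0072, 0.1961]
tool_rot: [3.14, -0.0, 0.02]
ft_force: [0.2, 0.2, 0.2]
gripper_width: 0.0849
grasp_force: 0.0
```

>>> pendant:
  deltas:
    - {"tx": -0.03, "ty": 0.09, "finger_gap": 0.085}
    - {"tx": -0.06, "ty": 0.18, "finger_gap": 0.085}
    - {"tx": -0.09, "ty": 0.27, "finger_gap": 0.085}
    - {"tx": -0.12, "ty": 0.36, "finger_gap": 0.085}
    - {"tx": -0.15, "ty": 0.45, "finger_gap": 0.085}
    - {"tx": -0.19, "ty": 0.54, "finger_gap": 0.085}
    - {"tx": -0.23, "ty": 0.62, "finger_gap": 0.085}
    - {"tx": -0.254, "ty": 0.69, "finger_gap": 0.085}
    - {"tx": -0.254, "ty": 0.69, "finger_gap": 0.085}
    - {"tx": -0.254, "ty": 0.69, "finger_gap": 0.085}

```text
clock: 35.4
tool_pos: [0.4101, -0.3519, 0.1885]
tool_rot: [-3.14, 0.004, 0.001]
ft_force: [-1.0, -0.2, 0.1]
gripper_width: 0.0851
grasp_force: 0.0
```

```bash
python3 to.py .411 -.351 .05 -90
```

```text
t 35.4 d [ 0.001  -0.0006  0.1385] rot [-0.002  0.001 -0.002] F [-1.  -0.2  0.1] w 0.0851
```

In the tool's units: 0.138 m is 0.276, 0.128 m is 0.256.

>>> pendant:
  deltas:
    - {"tz": 0.08, "finger_gap": 0.085}
    - {"tz": 0.17, "finger_gap": 0.085}
    - {"tz": 0.256, "finger_gap": 0.085}
    - {"tz": 0.276, "finger_gap": 0.085}
    - {"tz": 0.276, "finger_gap": 0.05}
    - {"tz": 0.276, "finger_gap": 0.05}
    - {"tz": 0.276, "finger_gap": 0.05}
    - {"tz": 0.276, "finger_gap": 0.05}
    - {"tz": 0.276, "finger_gap": 0.05}
    - {"tz": 0.276, "finger_gap": 0.05}
  grip_n: 40

```text
clock: 36.4
tool_pos: [0.4114, -0.3523, 0.0526]
tool_rot: [3.14, -0.001, 0.003]
ft_force: [-0.2, 0.9, 2.1]
gripper_width: 0.062
grasp_force: 44.3
```

>>> pendant:
  deltas:
    - {"tz": -0.08, "finger_gap": 0.05}
    - {"tz": -0.17, "finger_gap": 0.05}
    - {"tz": -0.22, "finger_gap": 0.05}
    - {"tx": 0.04, "ty": -0.08, "tz": -0.22, "finger_gap": 0.05}
    - {"tx": 0.08, "ty": -0.16, "tz": -0.22, "finger_gap": 0.05}
    - {"tx": 0.12, "ty": -0.24, "tz": -0.22, "finger_gap": 0.05}
    - {"tx": 0.16, "ty": -0.32, "tz": -0.22, "finger_gap": 0.05}
    - {"tx": 0.21, "ty": -0.4, "tz": -0.22, "finger_gap": 0.05}
    - {"tx": 0.25, "ty": -0.474, "tz": -0.22, "finger_gap": 0.05}
    - {"tx": 0.25, "ty": -0.474, "tz": -0.22, "finger_gap": 0.05}

```text
clock: 37.4
tool_pos: [0.5375, -0.1102, 0.1614]
tool_rot: [-3.14, -0.008, -0.002]
ft_force: [-0.2, -0.5, -2.5]
gripper_width: 0.0621
grasp_force: 45.7
```

```bash
python3 to.py .5357 -.1138 .0665 -90
python3 - <<'E'
from m import *
p,d=get_image('scene'); cv2.imwrite('pics/scene4.png',p); V=cloud('scene',d)
rep('mug',pts(V,(.5357,-.1138),.05,.165,.2),cv2.minEnclosingCircle)
E
```

```text
t 37.4 d [-0.002   0.0037  0.0949] rot [-0.002 -0.001  0.005] F [-0.2 -0.5 -2.5] w 0.0621
mug 674 [ 544.5 -112.1] 47.6 ztop 0.2
```

In the tool's units: 0.093 m is 0.186, 0.091 m is 0.182.

>>> pendant:
  deltas:
    - {"finger_gap": 0.05}
    - {"tz": 0.06, "finger_gap": 0.05}
    - {"tz": 0.12, "finger_gap": 0.05}
    - {"tz": 0.16, "finger_gap": 0.05}
    - {"tz": 0.176, "finger_gap": 0.05}
    - {"tz": 0.182, "finger_gap": 0.05}
    - {"tz": 0.186, "finger_gap": 0.05}
    - {"tz": 0.186, "finger_gap": 0.05}
    - {"tz": 0.186, "finger_gap": 0.05}

```text
clock: 38.35
tool_pos: [0.5368, -0.1152, 0.0696]
tool_rot: [3.141, -0.001, 0.004]
ft_force: [-1.0, 0.1, -2.3]
gripper_width: 0.0621
grasp_force: 45.7
```

```bash
python3 to.py .5357 -.1138 .0656 -90
```

```text
t 38.35 d [-0.0011 -0.0014  0.004 ] rot [ 0.001 -0.002 -0.   ] F [-1.   0.1 -2.3] w 0.0621
```

In the tool's units: 0.0035 m is 0.007, 0.003 m is 0.006.

>>> pendant:
  deltas:
    - {"tx": -0.002, "ty": -0.002, "tz": 0.004, "finger_gap": 0.05}
    - {"tx": -0.002, "ty": -0.002, "tz": 0.006, "finger_gap": 0.05}
    - {"tx": -0.002, "ty": -0.002, "tz": 0.007, "finger_gap": 0.05}
    - {"tx": -0.002, "ty": -0.002, "tz": 0.007, "finger_gap": 0.05}

```text
clock: 38.75
tool_pos: [0.535, -0.1136, 0.0655]
tool_rot: [-3.141, 0.0, -0.0]
ft_force: [-1.1, -0.1, 3.9]
gripper_width: 0.0622
grasp_force: 46.2
```

>>> pendant:
  deltas:
    - {"finger_gap": 0.085}
    - {"finger_gap": 0.085}
    - {"finger_gap": 0.085}
    - {"finger_gap": 0.085}
    - {"tz": -0.07, "finger_gap": 0.085}
    - {"tz": -0.16, "finger_gap": 0.085}
    - {"tz": -0.24, "finger_gap": 0.085}
    - {"tz": -0.24, "finger_gap": 0.085}

```text
clock: 39.55
tool_pos: [0.5397, -0.1153, 0.1924]
tool_rot: [3.137, -0.0, 0.021]
ft_force: [0.7, 0.1, 0.0]
gripper_width: 0.085
grasp_force: 0.0
```

>>> pendant:
  deltas:
    - {"tx": -0.02, "ty": 0.09, "tz": -0.04, "finger_gap": 0.085}
    - {"tx": -0.04, "ty": 0.18, "tz": -0.04, "finger_gap": 0.085}
    - {"tx": -0.06, "ty": 0.27, "tz": -0.04, "finger_gap": 0.085}
    - {"tx": -0.08, "ty": 0.36, "tz": -0.04, "finger_gap": 0.085}
    - {"tx": -0.12, "ty": 0.44, "tz": -0.04, "finger_gap": 0.085}
    - {"tx": -0.16, "ty": 0.5, "tz": -0.04, "finger_gap": 0.085}
    - {"tx": -0.16, "ty": 0.5, "tz": -0.04, "finger_gap": 0.085}
    - {"tx": -0.16, "ty": 0.5, "tz": -0.04, "finger_gap": 0.085}

```text
clock: 40.35
tool_pos: [0.4541, -0.3639, 0.2039]
tool_rot: [-3.14, 0.004, 0.001]
ft_force: [0.5, 1.2, 0.6]
gripper_width: 0.0849
grasp_force: 0.0
```

```bash
python3 - <<'E'
from m import *
for n in ("scene","top"):
    p,d=get_image(n); cv2.imwrite(f"pics/{n}5.png",p); np.save(n+"5.npy",d)
W=cloud('top',np.load('top5.npy')); V=cloud('scene',np.load('scene5.npy'))
for n,c,r,z0,z1 in (('mug',(.536,-.113),.055,.084,.1),('tumbler',(.537,-.006),.042,.1,.118),('jar',(.54,.102),.042,.1,.12)):
    for C in (W,V): rep(n,pts(C,c,r,z0,z1),cv2.minEnclosingCircle)
for C in (W,V): rep('spacer',pts(C,(.5012,.3423),.06,.062,.08),cv2.minAreaRect)
p=cv2.imread('pics/top5.png'); q=cv2.resize(p[150:270,200:380],None,fx=4.4,fy=4.4,interpolation=cv2.INTER_CUBIC); cv2.imwrite('pics/c5.png',q)
E
```

```text
mug 215 [ 535.1 -113.3] 31.4 ztop 0.0931
mug 199 [ 537.3 -111.3] 32.0 ztop 0.0939
tumbler 218 [536.5  -7. ] 28.7 ztop 0.1113
tumbler 203 [538.5  -5.4] 29.2 ztop 0.1118
jar 498 [537.8 102.1] 24.0 ztop 0.1134
jar 279 [540. 103.] 26.4 ztop 0.115
spacer 608 [499.9 342.7] [92.1 26.4] 85.0 ztop 0.0756
spacer 304 [501.2 342.2] [88.3 30.8] 85.1 ztop 0.0757
```

View pics/c5.png

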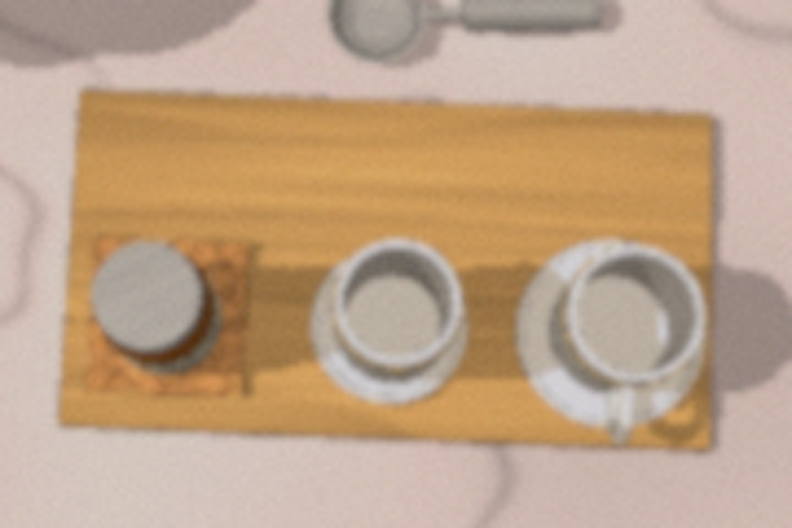

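View pics/scene5.png

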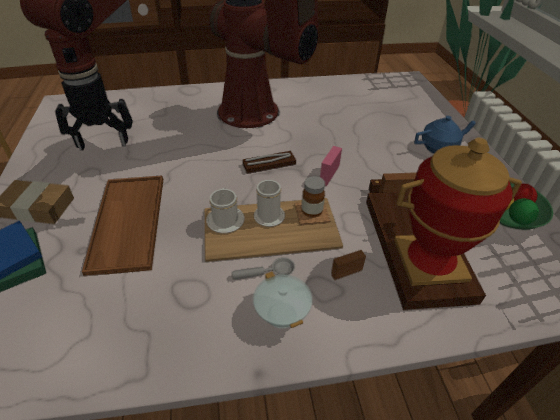

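The pictures show all three upright on their own rests, within about 3 mm of the middle: mug (225,208), tumbler (268,202), jar (313,198). The spacer is still home and the arm is clear.

>>> pendant:
  deltas:
    - {"finger_gap": 0.085}
    - {"finger_gap": 0.085}
    - {"finger_gap": 0.085}

```text
clock: 40.75
tool_pos: [0.4553, -0.3629, 0.2048]
tool_rot: [3.142, 0.002, 0.0]
ft_force: [-0.2, 0.1, 1.2]
gripper_width: 0.0849
grasp_force: 0.0
```

```bash
python3 -c "
from bench import hand_in
print(hand_in())"
```

```text
the job is handed in; nothing more can be done
None
```

I handed the job in at 40.8 s of the 134 s allowed: the spacer is pushed home in the gap, and the mug, tumbler and jar are back upright within about 3 mm of the middle of their own rests by the last camera check; `hand_in()` gave no verdict.

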